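# Find the empty staple carton by its weight and bin it

## Robot

A 6-joint arm with a two-finger parallel gripper is mounted at the origin on a cart in front of the work surface, level with it; the furniture and walls round the work are solid. World frame = base frame: x ahead of the robot, y to its left, z up, the work surface at z = 0. Lengths are in mm, angles in rad, forces in N, time in s.
With the tool pointing down it reaches from about 275 to 1000 mm from the base axis. Payload 8.4 kg.
Tool frame: the origin (TCP) lies midway between the tips of the shut fingers; the grasp point (between the pads) lies 19 mm behind it; z points along the fingers, y is the line along which they close (so a half turn about z gives the same grasp; the last joint's range is limited). The gripper opens to 85 mm and grips with 20 to 120 N. Pads are 22 mm wide; open, the fingers measure 114 mm over their backs; the gripper's body (76 mm by 85 mm) begins 54 mm behind the grasp point. The pads swing forward as they close: fully open they stand 13 mm farther back than shut.
Start: joints at [-1.146, 0.353, 1.633, -0, 1.155, -0.002], TCP at [258.724, -568.937, 231.281] pointing down, gripper open.
Joint ranges: [-2.63, 2.63], [-0.92, 2.1], [0.06, 2.66], [-1.3, 4.44], [0, 2.69], [-3.02, 3.02]. Speed limits (rad/s): [2.22, 2.22, 2.79, 3.14, 3.14, 3.14].

## Interface

Orientations are given as [roll, pitch, yaw] about the fixed x, y, z axes, in that order (R = Rz(yaw) Ry(pitch) Rx(roll)).
In Python, from rig import monitor, imaging, r gives the robot as it stands.
- The arm moves only by the tool drive_tool, never from a script. Its argument "plan" is a list of rows, each an object of numbers: "x", "y", "z": the shift along the tool's x, y, z in units of 50 mm (1.0 is 50 mm); "ax", "ay", "az": the turn, a rotation vector about the tool's x, y, z in units of 6 degrees (1.0 is 6 degrees); "hand": the finger opening in mm, from 0 to 85.4. In form: [{"x": .., "y": .., "z": .., "ax": .., "ay": .., "az": .., "hand": ..}, ...]. A call has 1 to 8 rows; each row is the pose to reach, as a shift and turn from the pose commanded when the call began, along the tool's axes at that moment; what a row does not reach only later rows make up. A row lasts 1/10 s, in which the tool goes at most 50 mm and 8.59 degrees, less where a joint would pass 70% of its speed; a pose out of reach is approached as far as the arm can. A call with a gripper value outside its range is refused whole. The fingers move at their own pace and stop on an object; "grip_force" is the grip in N (left out, the last holds). Time passes only in rows, so rows that repeat a pose let the fingers close. It gives the time, the measured TCP pose, the force, the opening and the grip force at its end, in the units of the state.
- monitor.sense(): the state, without advancing time (a new reading comes with each control period).
- imaging.grab_frame(name): name is "scene" or "side" or "wrist"; returns the picture (480x640x3 uint8, red, green, blue); there is no depth.
- imaging.camera_info(name): a dict with "mtx" (3x3 intrinsics, pixels), "R" (3x3) and "t" (3): a world point X has camera coordinates R X + t. Camera axes: x right, y down, z forward; pixel columns grow to the right and rows downward; lengths in mm; the calibration is good to about 2 mm. A picture is of the moment at which its call begins: read the wrist's pose just before it. camera_info takes no time and is no camera call; for the wrist camera it gives the pose at the moment of the call.
- r.sign_off(): hands the job in; it is judged then, once.
The state is a dict: "clock": time; "qpos": joint angles; "qvel": joint speeds; "joint_efforts": joint torques, N m; "eef_pos": TCP position; "tcp_rot": TCP orientation; "contact_force": force on the tool from outside, world axes, zero at the start; "wrist_torque": the same for the moment, N m; "opening": opening from 0.0 (shut) to 1.0 (fully open); "grasp_force": force on a finger pad.
Only numpy, scipy, OpenCV 4.12 (cv2) and the standard library are available. Lean on these libraries where they do the work, as an engineer would, in place of code of your own. Each camera call takes 0.05 s, during which the arm holds its last target. There are 200 camera calls.

## Task

One of the three staple cartons in the slanted caddy is empty, but they all look alike: lift them to feel which one weighs next to nothing and drop that one into the waste tray. The two full cartons must end up fully home in pockets of the caddy, and the other things on the worktop must be left where they are.

Things in the scene. Friction and masses are not known exactly. Their poses are not given: they have to be found in the camera images.
- carton_1: one of three like closed stiff cartons, 80 wide (own y) x 34 thick (x) x 92 mm tall (z), origin at its centre. Two hold a staple block (225-340 g in all), one only a card insert (50-75 g); which is which varies and does not show. Starts home in pocket 1, top 48 mm clear, z leaning 31.5 deg to the caddy's front. 10 mm from its neighbour: fingers fit only on the broad faces, tool tilted along it
- carton_2: one of three like closed stiff cartons, 80 wide (own y) x 34 thick (x) x 92 mm tall (z), origin at its centre. Two hold a staple block (225-340 g in all), one only a card insert (50-75 g); which is which varies and does not show. Starts home in pocket 2, top 48 mm clear, z leaning 31.5 deg to the caddy's front. 10 mm from its neighbour: fingers fit only on the broad faces, tool tilted along it
- carton_3: one of three like closed stiff cartons, 80 wide (own y) x 34 thick (x) x 92 mm tall (z), origin at its centre. Two hold a staple block (225-340 g in all), one only a card insert (50-75 g); which is which varies and does not show. Starts home in pocket 3, top 48 mm clear, z leaning 31.5 deg to the caddy's front. 10 mm from its neighbour: fingers fit only on the broad faces, tool tilted along it
- caddy: fixed wooden caddy, 276 (y) x 105 mm (x), left or right of the tray; origin centre of underside. Three pockets lean 0.55 rad to its front (-x, robot's side), 84 wide x 37 mm; along the slope front panel 44, dividers 40, back lip 16 mm high. A carton rests on floor and front panel; drawn 20 mm up along the slope it clears the lip and lifts free; go back the same way
- slot_1 (a point): where the centre of a carton lies when it is home in pocket 1 (1 is leftmost seen from the robot, 3 rightmost; 90 mm apart along the caddy's y); axes as the caddy's
- slot_2 (a point): where the centre of a carton lies when it is home in pocket 2 (1 is leftmost seen from the robot, 3 rightmost; 90 mm apart along the caddy's y); axes as the caddy's
- slot_3 (a point): where the centre of a carton lies when it is home in pocket 3 (1 is leftmost seen from the robot, 3 rightmost; 90 mm apart along the caddy's y); axes as the caddy's
- tray: fixed open slatted dark steel waste tray on the worktop, outside 165 (x) by 190 (y) by 50 mm high, walls and floor 5 mm, origin at the centre of its underside; empty at the start
- stapler: red and black stapler 34x140x46 mm, lies behind the work; origin at the centre of its underside; a bystander
- mug: dotted mug 92x127x93 mm, stands at the left; origin at the centre of its underside; a bystander
- note_block: yellow note block 77x77x22 mm at the back; origin at the centre of its underside; a bystander
- tape_roll: roll of tape 96 mm across, 48 mm high, lies at the back; origin at the centre of its underside; a bystander
- pen_a: white pen 145 mm long, 11 mm thick, at the left; origin at the centre of its underside; a bystander

How it is judged:
By the outcome, as a careful person would: the job done as asked, in the order asked, and still so for the second after the job is handed in, with the robot touching nothing.
It also fails if it takes over 72 s, if anything falls off the work surface, if the arm or the gripper's body presses on something with over 40 N, if the wrist force passes 120 N, or if a joint passes its speed limit or range.

## Working session

There is one attempt and no reset: what is moved stays moved. The work goes in short steps, Python scripts to look and compute and a tool call to move; the robot and the scene stay as the last step left them, time stands still between calls to the robot, and variables do not carry over. Pictures are saved under pics/ and viewed, at most 10 in all, crops included, and the job is handed in when it is done.

Besides the shell and the picture viewer there is one more tool, called by a JSON object that holds its "method" and its "body", one argument or row to a line. drive_tool: Moves the arm, as the interface text tells. Its arguments: {"type":"object","properties":{"plan":{"type":"array","items":{"type":"object","properties":{"x":{"type":"number"},"y":{"type":"number"},"z":{"type":"number"},"ax":{"type":"number"},"ay":{"type":"number"},"az":{"type":"number"},"hand":{"type":"number"}}}},"grip_force":{"type":"number"}},"required":["plan"]}

```bash
mkdir -p pics; python3 - <<'E'
from rig import monitor, imaging, r
import cv2
s=monitor.sense();print(s)
for n in("scene","side"):
    f=imaging.grab_frame(n);cv2.imwrite(f"pics/{n}0.png",f[:,:,::-1])
    c=imaging.camera_info(n);print(n,c)
E
```

```text
{'clock': 0.0, 'qpos': array([-1.14637507e+00,  3.53675528e-01,  1.63414448e+00,  1.28350250e-05,
        1.15520091e+00, -2.41122551e-03]), 'qvel': array([ 0.00044623,  0.00060155,  0.00081093, -0.00103578,  0.0005279 ,
        0.00061384]), 'joint_efforts': array([-7.11791381e-04, -6.05263138e+01, -3.42067194e+01, -2.36354573e-06,
        9.59174184e-03, -1.43004661e-05]), 'eef_pos': array([ 258.54127698, -568.48583841,  230.54015906]), 'tcp_rot': array([-3.14016443e+00, -1.51788625e-05,  4.26827283e-01]), 'contact_force': array([ 0.04193491, -0.17976294,  0.16866234]), 'wrist_torque': array([ 0.05032409, -0.01144241,  0.03804638]), 'grasp_force': 0.0, 'opening': 1.000768619102074}
scene {'mtx': array([[480.02506726,   0.        , 314.47188354],
       [  0.        , 480.02506726, 242.75261915],
       [  0.        ,   0.        ,   1.        ]]), 'R': array([[-0.67597292, -0.73692551,  0.00118636],
       [-0.47409828,  0.43365106, -0.76627513],
       [ 0.56417322, -0.51854369, -0.64251149]]), 't': array([422.46495333, 288.3538801 , 878.86734539])}
side {'mtx': array([[565.38928511,   0.        , 312.22567001],
       [  0.        , 565.38928511, 232.03556141],
       [  0.        ,   0.        ,   1.        ]]), 'R': array([[-0.87790237, -0.47875168, -0.00917957],
       [-0.19409613,  0.37331444, -0.90717309],
       [ 0.4377375 , -0.79462769, -0.42065748]]), 't': array([ 495.8822308 ,  160.58257287, 1514.14104837])}
```

View pics/scene0.png

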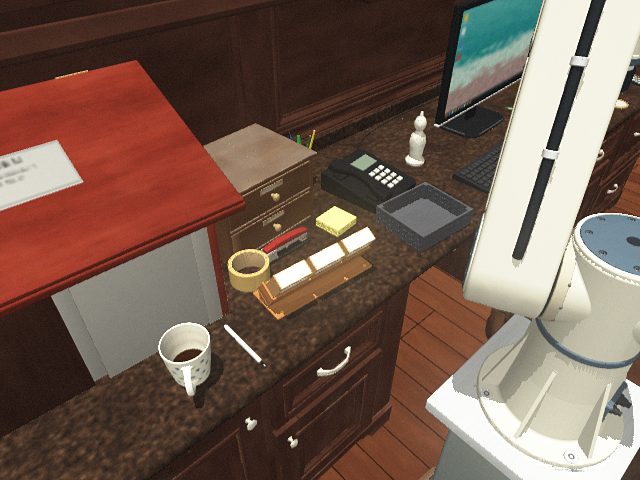

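View pics/side0.png

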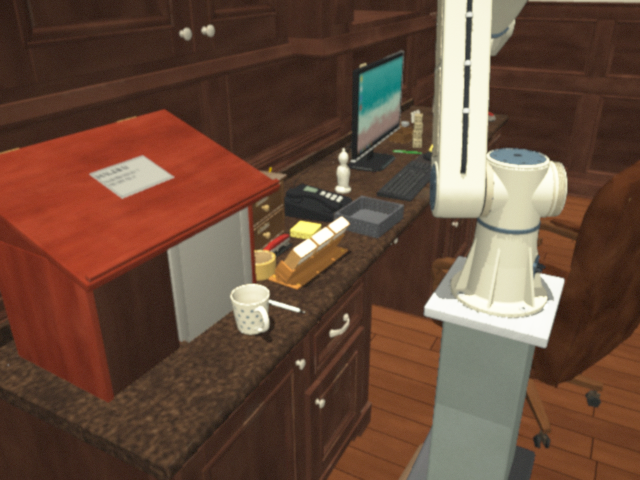

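The scene view shows the caddy at about (315,270), with three white carton tops, and the tray at (425,215). The tape roll (249,268), stapler (287,242) and note block (336,221) are behind the caddy; the mug (187,350) and pen (245,345) are to its left. The side view shows the same layout.

```bash
python3 - <<'E'
import cv2
f=cv2.imread("pics/scene0.png")[175:330,235:480]
cv2.imwrite("pics/crop0.png",cv2.resize(f,None,fx=3.2,fy=3.2,interpolation=cv2.INTER_CUBIC))
E
```

```text
(no output)
```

View pics/crop0.png

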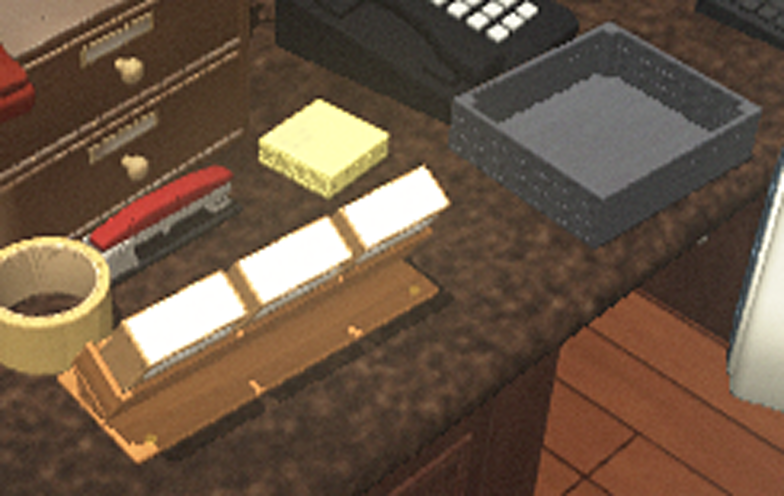

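The crop shows the caddy baseboard corners at crop pixels (138,462), (440,293) and (60,378). The carton tops are white parallelograms with centres near (187,318), (296,260) and (398,207). The tray rim corners are at (452,98), (610,25), (762,113) and (600,197).

```bash
cat > h.py <<'E'
import numpy as np, cv2
from scipy.spatial.transform import Rotation as Rn
from rig import monitor, imaging, r
def ray(n,u,v,z):
    c=imaging.camera_info(n);C=-c["R"].T@c["t"]
    d=c["R"].T@np.linalg.inv(c["mtx"])@[u,v,1]
    return C+d*(z-C[2])/d[2]
E
python3 - <<'E'
from h import *
np.set_printoptions(precision=1,suppress=True)
cr=lambda x,y,z:ray("scene",235+x/3.2,175+y/3.2,z)
for z in(0,10):print("base",z,*[cr(*p,z) for p in((138,460),(440,293),(60,378))])
print("tray",*[cr(*p,50) for p in((452,98),(610,25),(762,113),(600,197))])
f=cv2.imread("pics/scene0.png")
m=cv2.inRange(f,(185,200,200),(255,255,255)); m[:,:262]=0;m[:,385:]=0;m[:225]=0
m2=cv2.erode(m,None)
n,l,s,c=cv2.connectedComponentsWithStats(m2)
for i in range(1,n):
    if s[i,4]>40: print(s[i],c[i],ray("scene",*c[i],95), cv2.boxPoints(cv2.minAreaRect(np.argwhere(l==i)[:,::-1].astype(np.float32))).ravel())
E
```

```text
base 0 [481.8 237.    0. ] [456.1 -34.4   0. ] [577.9 229.6   0. ]
base 10 [474.7 242.1  10. ] [449.3 -25.7  10. ] [569.6 234.8  10. ]
tray [ 574.3 -173.6   50. ] [ 554.4 -357.8   50. ] [ 390.7 -343.5   50. ] [ 412.6 -160.1   50. ]
[344 229  29  21 298] [358.2 239. ] [475.5   3.3  95. ] [343.9 240.  366.9 227.5 372.5 237.7 349.5 250.3]
[311 245  32  23 343] [326.6 255.7] [482.6  95.1  95. ] [311.  257.  336.4 243.4 342.2 254.2 316.8 267.8]
[277 262  33  25 395] [292.6 273.6] [489.5 186.   95. ] [276.  275.2 303.3 260.5 309.4 271.8 282.  286.5]
```

```bash
cat >> h.py <<'E'
np.set_printoptions(precision=3,suppress=True)
A=.55
def caddyR(yaw): return Rn.from_euler('z',yaw)
def toolR(yaw,tilt=A):   # tool z down the slope, tool x = caddy y
    c,s=np.cos(tilt),np.sin(tilt)
    return caddyR(yaw)*Rn.from_matrix(np.array([[0,1,0],[c,0,s],[s,0,-c]]).T)
def pose(s): return np.array(s["eef_pos"]),Rn.from_euler('xyz',s["tcp_rot"])
def go(p,R):
    s=monitor.sense();p0,R0=pose(s)
    return R0.inv().apply(np.array(p)-p0)/50,(R0.inv()*R).as_rotvec(degrees=True)/6
E
python3 - <<'E'
from h import *
s=monitor.sense();p,R=pose(s);c=imaging.camera_info("wrist")
print("cam in tool",R.inv().apply(-c["R"].T@c["t"]-p), (c["R"]@R.as_matrix()), c["mtx"])
T=toolR(-.088);print(go(np.array([482,95,97])-200*T.apply([0,0,1]),T))
E
```

```text
cam in tool [  70.3     -0.34  -142.223] [[-0.     1.     0.001]
 [-0.96   0.    -0.278]
 [-0.278 -0.001  0.96 ]] [[346.882   0.    323.004]
 [  0.    346.882 241.77 ]
 [  0.      0.      1.   ]]
(array([  7.742, -11.261,  -0.724]), array([-4.761,  2.765, -9.821]))
```

{"method": "drive_tool", "body": {
  "plan": [
    {"x":7.7,"y":-11.3,"z":-0.7,"ax":-4.8,"ay":2.8,"az":-9.8,"hand":85},
    {"x":7.7,"y":-11.3,"z":-0.7,"ax":-4.8,"ay":2.8,"az":-9.8,"hand":85},
    {"x":7.7,"y":-11.3,"z":-0.7,"ax":-4.8,"ay":2.8,"az":-9.8,"hand":85},
    {"x":7.7,"y":-11.3,"z":-0.7,"ax":-4.8,"ay":2.8,"az":-9.8,"hand":85},
    {"x":7.7,"y":-11.3,"z":-0.7,"ax":-4.8,"ay":2.8,"az":-9.8,"hand":85},
    {"x":7.7,"y":-11.3,"z":-0.7,"ax":-4.8,"ay":2.8,"az":-9.8,"hand":85},
    {"x":7.7,"y":-11.3,"z":-0.7,"ax":-4.8,"ay":2.8,"az":-9.8,"hand":85},
    {"x":7.7,"y":-11.3,"z":-0.7,"ax":-4.8,"ay":2.8,"az":-9.8,"hand":85}
  ]
}}

```text
clock: 0.9
eef_pos: [326.3, -173.3, 251.4]
tcp_rot: [2.583, 0.001, 1.485]
contact_force: [0.5, -0.0, 0.1]
opening: 0.996
grasp_force: 0.0
```

```bash
python3 - <<'E'
from h import *
T=toolR(-.088);print(monitor.sense()["eef_pos"],go(np.array([482,95,97])-200*T.apply([0,0,1]),T))
E
```

```text
[ 326.347 -173.304  251.424] (array([5.617, 0.642, 0.016]), array([ 0.08 , -0.006,  0.026]))
```

{"method": "drive_tool", "body": {
  "plan": [
    {"x":5.6,"y":0.64,"z":0,"ax":0,"ay":0,"az":0,"hand":70},
    {"x":5.6,"y":0.64,"z":0,"ax":0,"ay":0,"az":0,"hand":70},
    {"x":5.6,"y":0.64,"z":0,"ax":0,"ay":0,"az":0,"hand":70},
    {"x":5.6,"y":0.64,"z":0,"ax":0,"ay":0,"az":0,"hand":70},
    {"x":5.6,"y":0.64,"z":0,"ax":0,"ay":0,"az":0,"hand":70},
    {"x":5.6,"y":0.64,"z":0,"ax":0,"ay":0,"az":0,"hand":70},
    {"x":5.6,"y":0.64,"z":0,"ax":0,"ay":0,"az":0,"hand":70},
    {"x":5.6,"y":0.64,"z":0,"ax":0,"ay":0,"az":0,"hand":70}
  ]
}}

```text
clock: 1.7
eef_pos: [368.4, 51.1, 262.4]
tcp_rot: [2.593, 0.001, 1.481]
contact_force: [0.4, -1.7, -0.6]
opening: 0.818
grasp_force: 0.0
```

```bash
python3 - <<'E'
from h import *
import pickle
print(monitor.sense()["eef_pos"])
c=imaging.camera_info("wrist");f=imaging.grab_frame("wrist")[:,:,::-1]
cv2.imwrite("pics/w1.png",f);pickle.dump(c,open("w1.pkl","wb"))
E
```

```text
[368.443  51.084 262.379]
```

View pics/w1.png

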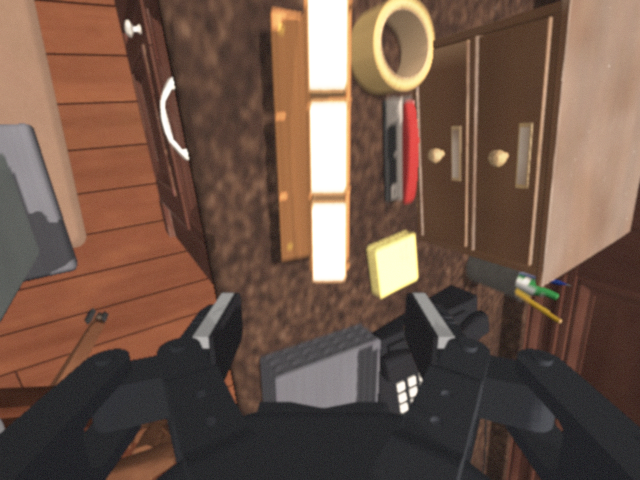

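The wrist view looks along the slope. The carton tops are white blocks at about (328,45), (328,147) and (329,240), and the top one is cut off. The arm was about 40 mm short in y, so I move it on and measure there.

{"method": "drive_tool", "body": {
  "plan": [
    {"x":0.9,"y":0,"z":-0.3,"hand":70},
    {"x":0.9,"y":0,"z":-0.3,"hand":70},
    {"x":0.9,"y":0,"z":-0.3,"hand":70},
    {"x":0.9,"y":0,"z":-0.3,"hand":70}
  ]
}}

```text
invalid input
```

```bash
cat > meas.py <<'E'
from h import *
s=monitor.sense();c=imaging.camera_info("wrist");f=imaging.grab_frame("wrist")[:,:,::-1]
cv2.imwrite("pics/w2.png",f);print(s["eef_pos"],s["tcp_rot"],abs(s["qvel"]).max())
m=cv2.inRange(f,(190,205,215),(255,255,255));m[:,:280]=0;m[:,380:]=0
n,l,st,ce=cv2.connectedComponentsWithStats(m)
B=sorted([i for i in range(1,n) if st[i,4]>1500],key=lambda i:ce[i][1])
Ki=np.linalg.inv(c["mtx"]);C=-c["R"].T@c["t"]
b=[]
for i in B:
    q=cv2.minAreaRect(np.argwhere(l==i)[:,::-1].astype(np.float32));print(st[i],q)
    b.append(np.array(q[0]))
if len(b)==3:
    # spacing 180 mm between outer tops fixes distance; line roughly parallel to caddy y (horizontal)
    d=[c["R"].T@Ki@[u,v,1] for u,v in b]
    for z in (85,90,95,100,105):
        P=[C+k*(z-C[2])/k[2] for k in d];e=P[0]-P[2]
        print(z,*P,np.linalg.norm(e),np.arctan2(-e[0],e[1]))
E
python3 meas.py
```

```text
[370.032  56.59  263.725] [ 2.591 -0.006  1.481] 0.48160015028446296
[ 304    0   39  100 3765] ((323.0, 49.5), (99.0, 38.0), 90.0)
[ 307  116   36   85 2990] ((324.5, 158.0), (84.0, 35.0), 90.0)
[ 309  215   34   73 2389] ((325.5, 251.0), (72.0, 33.0), 90.0)
85 [492.586 198.736  85.   ] [485.348 102.66   85.   ] [477.735   6.37   85.   ] 192.93872745625586 -0.07705059105152044
90 [489.406 197.64   90.   ] [482.289 103.164  90.   ] [474.802   8.477  90.   ] 189.72586668831372 -0.0770505910515201
95 [486.226 196.544  95.   ] [479.23  103.668  95.   ] [471.87   10.584  95.   ] 186.51300592037157 -0.07705059105152033
100 [483.046 195.447 100.   ] [476.17  104.172 100.   ] [468.937  12.691 100.   ] 183.30014515242942 -0.07705059105152026
105 [479.867 194.351 105.   ] [473.111 104.675 105.   ] [466.004  14.798 105.   ] 180.08728438448725 -0.07705059105152053
```

{"method": "drive_tool", "body": {
  "plan": [
    {"x":0.7,"y":0,"z":-0.3,"ax":0,"ay":0,"az":0,"hand":70},
    {"x":0.7,"y":0,"z":-0.3,"ax":0,"ay":0,"az":0,"hand":70},
    {"x":0.7,"y":0,"z":-0.3,"ax":0,"ay":0,"az":0,"hand":70},
    {"x":0.7,"y":0,"z":-0.3,"ax":0,"ay":0,"az":0,"hand":70},
    {"x":0.7,"y":0,"z":-0.3,"ax":0,"ay":0,"az":0,"hand":70}
  ]
}}

```text
clock: 2.3
eef_pos: [363.8, 84.2, 274.4]
tcp_rot: [2.595, 0.002, 1.479]
contact_force: [-0.6, -0.1, -0.3]
opening: 0.822
grasp_force: 0.0
```

```bash
python3 meas.py
```

```text
[363.823  84.199 274.383] [2.595 0.002 1.479] 0.009465950187581175
[ 308   38   38   93 3323] ((326.5, 84.0), (92.0, 37.0), 90.0)
[ 311  145   34   80 2656] ((327.5, 184.5), (79.0, 33.0), 90.0)
[ 312  236   33   69 2159] ((328.0, 270.0), (68.0, 32.0), 90.0)
85 [492.594 196.857  85.   ] [485.354 100.255  85.   ] [477.723   4.667  85.   ] 192.7647367505343 -0.07721823959605295
90 [489.434 196.289  90.   ] [482.311 101.242  90.   ] [474.804   7.191  90.   ] 189.66297321847543 -0.07721823959605331
95 [486.275 195.721  95.   ] [479.269 102.228  95.   ] [471.884   9.716  95.   ] 186.56120968641656 -0.07721823959605308
100 [483.116 195.153 100.   ] [476.226 103.214 100.   ] [468.964  12.24  100.   ] 183.4594461543577 -0.07721823959605313
105 [479.957 194.585 105.   ] [473.184 104.2   105.   ] [466.044  14.765 105.   ] 180.35768262229885 -0.07721823959605319
```

```bash
cat >> h.py <<'E'
YAW=-.077; T=toolR(YAW); zt=T.apply([0,0,1]); cy=T.apply([1,0,0])
TOP2=np.array([474,103,104.])
def top(i): return TOP2+(2-i)*90*cy
def tgt(i,depth): return top(i)+depth*zt
E
python3 - <<'E'
from h import *
print(go(tgt(2,-30),T),go(tgt(2,40),T))
E
```

```text
(array([0.576, 0.071, 3.434]), array([-0.035,  0.087, -0.115])) (array([0.589, 0.076, 4.834]), array([-0.035,  0.087, -0.115]))
```

{"method": "drive_tool", "body": {
  "plan": [
    {"x":0.58,"y":0.07,"z":1.0,"ax":0,"ay":0.1,"az":-0.1,"hand":70},
    {"x":0.58,"y":0.07,"z":2.0,"ax":0,"ay":0.1,"az":-0.1,"hand":70},
    {"x":0.58,"y":0.07,"z":3.0,"ax":0,"ay":0.1,"az":-0.1,"hand":70},
    {"x":0.58,"y":0.07,"z":3.4,"ax":0,"ay":0.1,"az":-0.1,"hand":70},
    {"x":0.58,"y":0.07,"z":3.4,"ax":0,"ay":0.1,"az":-0.1,"hand":70},
    {"x":0.58,"y":0.07,"z":3.4,"ax":0,"ay":0.1,"az":-0.1,"hand":70}
  ]
}}

```text
clock: 2.95
eef_pos: [457.2, 104.8, 131.1]
tcp_rot: [2.597, -0.001, 1.493]
contact_force: [0.8, 0.7, 0.2]
opening: 0.816
grasp_force: 0.0
```

```bash
python3 - <<'E'
from h import *
s=monitor.sense();print(s["contact_force"],abs(s["qvel"]).max());print(go(tgt(2,40),T))
cv2.imwrite("pics/w3.png",imaging.grab_frame("wrist")[:,:,::-1])
E
```

```text
[0.766 0.685 0.161] 0.058021568851006955
(array([-0.011,  0.013,  1.439]), array([-0.05 , -0.005, -0.008]))
```

View pics/w3.png

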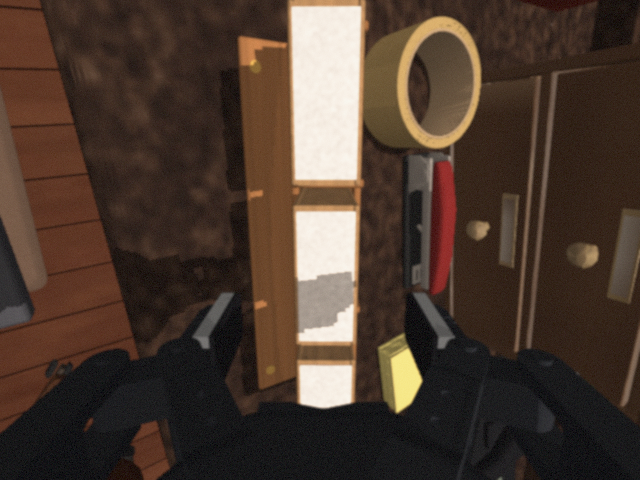

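Carton 2's top spans u 295–357 and v 208–342, midway between the fingers. I check this against the model by projecting it.

```bash
python3 - <<'E'
from h import *
c=imaging.camera_info("wrist")
cx=T.apply([0,1,0])
for a in(-17,17):
  for b in (-40,40):
    q=c["mtx"]@(c["R"]@(top(2)+a*cx+b*cy)+c["t"]);print(a,b,q[:2]/q[2])
E
```

```text
-17 -40 [293.998 344.292]
-17 40 [290.158 206.535]
17 -40 [353.201 344.359]
17 40 [356.724 206.488]
```

{"method": "drive_tool", "body": {
  "plan": [
    {"x":0,"y":0.03,"z":0.5,"ax":-0.05,"ay":0,"az":0,"hand":70},
    {"x":0,"y":0.03,"z":1.0,"ax":-0.05,"ay":0,"az":0,"hand":70},
    {"x":0,"y":0.03,"z":1.48,"ax":-0.05,"ay":0,"az":0,"hand":70},
    {"x":0,"y":0.03,"z":1.48,"ax":-0.05,"ay":0,"az":0,"hand":70},
    {"x":0,"y":0.03,"z":1.48,"ax":-0.05,"ay":0,"az":0,"hand":70}
  ]
}}

```text
clock: 3.5
eef_pos: [502.0, 106.2, 91.6]
tcp_rot: [2.621, 0.001, 1.493]
contact_force: [-0.3, -0.3, 0.5]
opening: 0.823
grasp_force: 0.0
```

{"method": "drive_tool", "body": {
  "plan": [
    {"x":0,"y":0,"z":0,"ax":0,"ay":0,"az":0,"hand":20},
    {"x":0,"y":0,"z":0,"ax":0,"ay":0,"az":0,"hand":20},
    {"x":0,"y":0,"z":0,"ax":0,"ay":0,"az":0,"hand":20},
    {"x":0,"y":0,"z":0,"ax":0,"ay":0,"az":0,"hand":20},
    {"x":0,"y":0,"z":0,"ax":0,"ay":0,"az":0,"hand":20},
    {"x":0,"y":0,"z":0,"ax":0,"ay":0,"az":0,"hand":20}
  ],
  "grip_force": 30
}}

```text
clock: 4.1
eef_pos: [500.9, 106.4, 90.4]
tcp_rot: [2.623, 0.001, 1.494]
contact_force: [-11.2, 0.6, 12.4]
opening: 0.434
grasp_force: 27.7
```

```bash
cat > st.py <<'E'
from h import *
s=monitor.sense();p,R=pose(s)
print("tool-frame force",R.inv().apply(s["contact_force"]),"torque",s["wrist_torque"],"grip",s["grasp_force"],s["opening"]*85.4,"t",s["clock"])
d=p-TOP2;print("rel top2: y,x,depth",T.inv().apply(d))
E
python3 st.py
```

```text
tool-frame force [ -0.264  -3.642 -16.331] torque [0.129 0.819 0.055] grip 27.68944795243442 37.07722877696661 t 4.1
rel top2: y,x,depth [ 5.434 15.553 25.46 ]
```

{"method": "drive_tool", "body": {
  "plan": [
    {"x":0,"y":0,"z":0,"ax":0,"ay":0,"az":0,"hand":70},
    {"x":0,"y":0,"z":0,"ax":0,"ay":0,"az":0,"hand":70},
    {"x":0,"y":0,"z":0,"ax":0,"ay":0,"az":0,"hand":70}
  ]
}}

```text
clock: 4.4
eef_pos: [502.0, 106.3, 90.2]
tcp_rot: [2.623, 0.001, 1.493]
contact_force: [0.3, 0.1, 0.1]
opening: 0.818
grasp_force: 0.0
```

```bash
python3 st.py; python3 - <<'E'
from h import *
s=monitor.sense();print(s["qpos"],s["qvel"],s["eef_pos"],s["tcp_rot"])
E
```

```text
tool-frame force [0.138 0.291 0.018] torque [0.017 0.188 0.005] grip 0.0 69.86769645807908 t 4.4
rel top2: y,x,depth [ 5.452 16.332 26.246]
[ 0.342  0.267  2.335 -1.295  0.212  1.657] [-0.003  0.003 -0.001 -0.004  0.     0.001] [501.979 106.309  90.161] [2.623 0.001 1.493]
```

The wrist roll joint (q4 = -1.295) is at its lower limit and near the singularity, so the tool was dragged off the slope line. I back out, log joint poses on the way, and work out an arm model to find a good configuration.

{"method": "drive_tool", "body": {
  "plan": [
    {"x":0,"y":0,"z":-0.5,"ax":0,"ay":0,"az":0,"hand":70},
    {"x":0,"y":0,"z":-1.0,"ax":0,"ay":0,"az":0,"hand":70},
    {"x":0,"y":0,"z":-1.5,"ax":0,"ay":0,"az":0,"hand":70},
    {"x":0,"y":0,"z":-2.0,"ax":0,"ay":0,"az":0,"hand":70},
    {"x":0,"y":0,"z":-2.0,"ax":0,"ay":0,"az":0,"hand":70}
  ]
}}

```text
clock: 4.9
eef_pos: [452.7, 110.8, 179.2]
tcp_rot: [2.62, -0.001, 1.494]
contact_force: [-0.8, -0.5, -0.3]
opening: 0.822
grasp_force: 0.0
```

```bash
cat > log.py <<'E'
from h import *
import json
s=monitor.sense();x=[list(map(float,s[k])) for k in("qpos","eef_pos","tcp_rot")]
open("log.jsonl","a").write(json.dumps(x)+"\n");print(np.array(x[0]),np.array(x[1]),np.array(x[2]))
E
echo '[[-1.14637507,0.353675528,1.63414448,0,1.15520091,-0.00241122551],[258.54127698,-568.48583841,230.54015906],[-3.14016443,0,0.426827283]]
[[0.342,0.267,2.335,-1.295,0.212,1.657],[501.979,106.309,90.161],[2.623,0.001,1.493]]'>log.jsonl; python3 log.py
```

```text
[ 0.408 -0.011  2.351 -0.633  0.403  1.023] [452.683 110.776 179.218] [ 2.62  -0.001  1.494]
```

{"method": "drive_tool", "body": {
  "plan": [
    {"x":0,"y":-0.5,"z":-1.0,"ax":0,"ay":0,"az":0,"hand":70},
    {"x":0,"y":-0.7,"z":-2.0,"ax":1.0,"ay":0,"az":0,"hand":70},
    {"x":0,"y":-0.7,"z":-3.0,"ax":2.5,"ay":0,"az":0,"hand":70},
    {"x":0,"y":-0.7,"z":-3.0,"ax":3.0,"ay":0,"az":0,"hand":70},
    {"x":0,"y":-0.7,"z":-3.0,"ax":3.0,"ay":0,"az":0,"hand":70}
  ]
}}

```text
clock: 5.4
eef_pos: [350.8, 118.9, 292.6]
tcp_rot: [2.934, -0.0, 1.492]
contact_force: [1.0, 0.1, -0.5]
opening: 0.821
grasp_force: 0.0
```

```bash
python3 log.py; cat > fk.py <<'E'
from h import *
import json
from scipy.optimize import least_squares
def fk(q,P):
    d1,a1,L2,a3,d4,d6=P[:6]
    RY=lambda a:Rn.from_euler('y',a)
    B=Rn.from_euler('z',q[0]);p=np.array([0,0,d1])+B.apply([a1,0,0])
    B=B*RY(q[1]);p=p+B.apply([0,0,L2])
    B=B*RY(q[2]);p=p+B.apply([a3,0,d4])
    B=B*Rn.from_euler('z',q[3])*RY(q[4]);p=p+B.apply([0,0,d6])
    return p,B*Rn.from_euler('z',q[5]+np.pi/2)
D=[json.loads(l) for l in open("log.jsonl")]
def res(P): return np.concatenate([fk(x[0],P)[0]-x[1] for x in D])
def fit(): return least_squares(res,[300,50,400,0,400,250]).x
if __name__=="__main__":
    P=fit();print(P);print(res(P).reshape(-1,3))
    for x in D: print((fk(x[0],P)[1].inv()*Rn.from_euler('xyz',x[2])).as_rotvec())
E
python3 fk.py
```

```text
[ 0.413 -0.252  2.155 -0.112  1.058  0.538] [350.785 118.904 292.592] [ 2.934 -0.     1.492]
[286.571   3.178 565.159  55.811 490.692 336.136]
[[-1.387 -0.582  0.296]
 [ 0.207  0.225  0.079]
 [-0.385 -0.141 -0.238]
 [ 0.51  -0.717 -0.137]]
[-0. -0.  0.]
[ 0.001 -0.001  0.001]
[-0.  0.  0.]
[-0.  0. -0.]
```

```bash
cat >> fk.py <<'E'
LO=np.array([-2.63,-.92,.06,-1.3,0,-3.02]);HI=np.array([2.63,2.1,2.66,4.44,2.69,3.02])
def ik(p,R,P,seeds=40,rs=0):
    g=np.random.default_rng(rs);out=[]
    def e(q):
        a,B=fk(q,P);return np.r_[(a-p)/100,(B.inv()*R).as_rotvec()]
    for k in range(seeds):
        q0=g.uniform(LO,HI);q0[0]=np.arctan2(p[1],p[0])+g.normal()*.2
        s=least_squares(e,np.clip(q0,LO+.01,HI-.01),bounds=(LO,HI),xtol=1e-10)
        if np.abs(s.fun).max()<1e-3 and not any(np.abs(s.x-o).max()<.05 for o in out): out.append(s.x)
    return out
E
python3 - <<'E'
from fk import *
P=fit();F=Rn.from_euler('z',np.pi)
for i in(1,2,3):
  for dep in(42,-60,-120):
    for n,R in(("n",T),("f",T*F)):
      for q in ik(tgt(i,dep),R,P,25): print(i,dep,n,q)
E
```

```text
1 -60 n [ 0.65   0.109  2.316 -0.918  0.452  1.515]
1 -60 f [ 0.65   0.109  2.316 -0.918  0.452 -1.626]
1 -120 n [ 0.715 -0.037  2.307 -0.729  0.592  1.35 ]
1 -120 f [ 0.715 -0.037  2.307 -0.729  0.592 -1.791]
2 42 n [0.344 0.323 2.379 4.4   0.226 2.256]
2 42 f [ 0.344  0.323  2.379  4.4    0.226 -0.886]
2 -60 n [ 0.418  0.025  2.412 -0.887  0.326  1.292]
2 -60 f [ 0.418  0.025  2.412 -0.887  0.326 -1.849]
2 -120 n [ 0.474 -0.148  2.401 -0.623  0.488  1.048]
2 -120 f [ 0.474 -0.148  2.401 -0.623  0.488 -2.093]
3 42 n [0.08  0.299 2.431 3.697 0.156 2.726]
3 42 f [ 0.08   0.299  2.431  3.697  0.156 -0.416]
3 -60 n [ 0.112 -0.029  2.465 -0.544  0.19   0.698]
3 -60 f [ 0.112 -0.029  2.465 -0.544  0.19  -2.444]
3 -120 n [ 0.137 -0.223  2.454 -0.299  0.387  0.461]
3 -120 f [ 0.137 -0.223  2.454 -0.299  0.387 -2.681]
```

```bash
cat >> fk.py <<'E'
def Tl(phi): return T*Rn.from_euler('y',phi)
def grasp(i,up,phi,gd=20): # TCP pose with grasp point gd below top, drawn 'up' along slope
    R=Tl(phi);return top(i)+(gd-up)*zt+19*R.apply([0,0,1]),R
def track(q,p,R,P):
    def e(x):
        a,B=fk(x,P);return np.r_[(a-p)/100,(B.inv()*R).as_rotvec()]
    s=least_squares(e,np.clip(q,LO+1e-6,HI-1e-6),bounds=(LO,HI),xtol=1e-10);return s.x,np.abs(s.fun).max()
E
python3 - <<'E'
from fk import *
P=fit();q0=np.array(D[-1][0])
for i,phi in((3,.3),(3,.4),(2,.45),(2,.55),(1,.6),(1,.7)):
  q=q0;print(i,phi)
  for up in range(160,-1,-10):
    q,er=track(q,*grasp(i,up,phi),P)
    if up in(160,100,60,40,20,0): print(up,q,round(er,4))
E
```

```text
3 0.3
160 [-0.266 -0.184  2.46   0.849  0.537 -0.947] 0.0
100 [-0.244  0.013  2.466  1.186  0.416 -1.308] 0.0
60 [-0.232  0.144  2.457  1.476  0.38  -1.611] 0.0
40 [-0.226  0.208  2.449  1.621  0.376 -1.762] 0.0
20 [-0.221  0.271  2.438  1.756  0.38  -1.902] 0.0
0 [-0.217  0.332  2.425  1.876  0.389 -2.026] 0.0
3 0.4
160 [-0.379 -0.133  2.451  0.984  0.667 -1.168] 0.0
100 [-0.346  0.059  2.453  1.244  0.56  -1.455] 0.0
60 [-0.327  0.186  2.442  1.444  0.524 -1.67 ] 0.0
40 [-0.319  0.249  2.432  1.542  0.516 -1.774] 0.0
20 [-0.311  0.309  2.42   1.635  0.514 -1.873] 0.0
0 [-0.304  0.368  2.406  1.721  0.516 -1.964] 0.0
2 0.45
160 [-0.072 -0.136  2.471  1.087  0.511 -1.024] 0.0
100 [-0.073  0.065  2.47   1.457  0.451 -1.44 ] 0.0
60 [-0.073  0.196  2.456  1.7    0.452 -1.71 ] 0.0
40 [-0.073  0.259  2.446  1.806  0.462 -1.828] 0.0
20 [-0.073  0.321  2.433  1.898  0.475 -1.932] 0.0
0 [-0.073  0.381  2.417  1.977  0.491 -2.021] 0.0
2 0.55
160 [-0.183 -0.083  2.471  1.209  0.651 -1.236] 0.0
100 [-0.171  0.117  2.464  1.477  0.6   -1.555] 0.0
60 [-0.165  0.246  2.446  1.647  0.596 -1.753] 0.0
40 [-0.162  0.308  2.434  1.722  0.6   -1.84 ] 0.0
20 [-0.159  0.368  2.419  1.789  0.608 -1.919] 0.0
0 [-0.157  0.425  2.402  1.848  0.617 -1.988] 0.0
1 0.6
160 [ 0.117 -0.047  2.465  1.429  0.496 -1.222] 0.0
100 [ 0.096  0.149  2.455  1.753  0.512 -1.61 ] 0.0
60 [ 0.085  0.275  2.435  1.917  0.545 -1.812] 0.0
40 [ 0.08   0.336  2.422  1.981  0.564 -1.894] 0.0
20 [ 0.075  0.395  2.407  2.036  0.584 -1.964] 0.0
0 [ 0.07   0.451  2.389  2.081  0.604 -2.024] 0.0
1 0.7
160 [ 0.017  0.01   2.471  1.507  0.65  -1.39 ] 0.0
100 [ 0.007  0.207  2.453  1.732  0.664 -1.684] 0.0
60 [ 0.001  0.331  2.429  1.848  0.688 -1.839] 0.0
40 [-0.001  0.39   2.413  1.895  0.702 -1.904] 0.0
20 [-0.004  0.447  2.395  1.935  0.716 -1.96 ] 0.0
0 [-0.006  0.502  2.376  1.97   0.73  -2.009] 0.0
```

```bash
python3 - <<'E'
from fk import *
p,R=grasp(3,160,.3);print(p,*go(p,R))
E
```

```text
[404.009  23.764 207.879] [-1.813  0.836  1.907] [-3.238  2.841 -0.511]
```

{"method": "drive_tool", "body": {
  "plan": [
    {"x":-0.9,"y":0.2,"z":0.2,"ax":0,"ay":1.2,"az":0,"hand":70},
    {"x":-1.8,"y":0.4,"z":0.4,"ax":-0.4,"ay":2.4,"az":-0.1,"hand":70},
    {"x":-1.8,"y":0.6,"z":0.9,"ax":-1.2,"ay":2.8,"az":-0.2,"hand":70},
    {"x":-1.8,"y":0.8,"z":1.4,"ax":-2.4,"ay":2.8,"az":-0.4,"hand":70},
    {"x":-1.8,"y":0.84,"z":1.9,"ax":-3.2,"ay":2.8,"az":-0.5,"hand":70},
    {"x":-1.8,"y":0.84,"z":1.9,"ax":-3.2,"ay":2.8,"az":-0.5,"hand":70},
    {"x":-1.8,"y":0.84,"z":1.9,"ax":-3.2,"ay":2.8,"az":-0.5,"hand":70},
    {"x":-1.8,"y":0.84,"z":1.9,"ax":-3.2,"ay":2.8,"az":-0.5,"hand":70}
  ]
}}

```text
clock: 6.2
eef_pos: [397.7, 23.0, 201.1]
tcp_rot: [2.587, -0.25, 1.646]
contact_force: [-0.7, 0.3, 0.1]
opening: 0.815
grasp_force: 0.0
```

```bash
python3 log.py; python3 - <<'E'
from fk import *
for u in(160,40,0):print(u,*go(*grasp(3,u,.3)))
c=imaging.camera_info("wrist");f=imaging.grab_frame("wrist")[:,:,::-1].copy()
cx=T.apply([0,1,0])
for i in(1,2,3):
  q=[]
  for a,b in((-17,-40),(-17,40),(17,40),(17,-40)):
    k=c["mtx"]@(c["R"]@(top(i)+a*cx+b*cy)+c["t"]);q.append(k[:2]/k[2])
  cv2.polylines(f,[np.int32(q)],True,(0,0,255),1)
cv2.imwrite("pics/w4.png",f)
E
```

```text
[-0.279 -0.18   2.47   0.836  0.537 -0.948] [397.714  23.03  201.124] [ 2.587 -0.25   1.646]
160 [ 0.039  0.176 -0.044] [-0.135  0.078 -0.044]
40 [-0.652  0.212  2.255] [-0.135  0.078 -0.044]
0 [-0.882  0.224  3.021] [-0.135  0.078 -0.044]
```

View pics/w4.png

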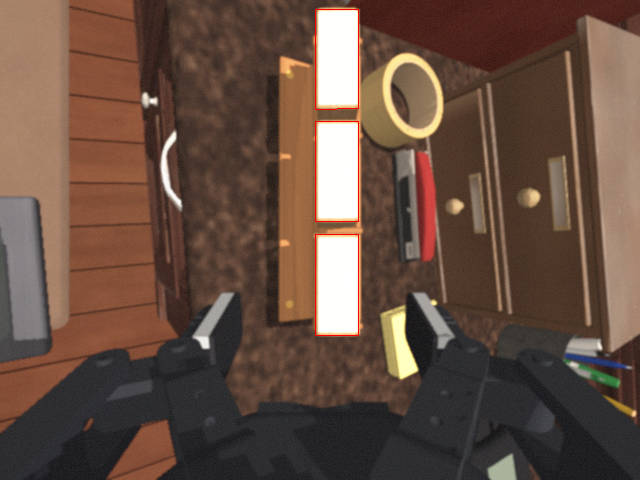

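The predicted top outlines (red) sit exactly on the three white tops, so the model is good. Now descending on carton 3.

{"method": "drive_tool", "body": {
  "plan": [
    {"x":-0.15,"y":0.2,"z":0.5,"ax":-0.13,"ay":0.08,"az":-0.04,"hand":60},
    {"x":-0.32,"y":0.2,"z":1.1,"ax":-0.13,"ay":0.08,"az":-0.04,"hand":60},
    {"x":-0.5,"y":0.21,"z":1.7,"ax":-0.13,"ay":0.08,"az":-0.04,"hand":60},
    {"x":-0.65,"y":0.21,"z":2.25,"ax":-0.13,"ay":0.08,"az":-0.04,"hand":60},
    {"x":-0.65,"y":0.21,"z":2.25,"ax":-0.13,"ay":0.08,"az":-0.04,"hand":60},
    {"x":-0.65,"y":0.21,"z":2.25,"ax":-0.13,"ay":0.08,"az":-0.04,"hand":60}
  ]
}}

```text
clock: 6.85
eef_pos: [470.2, 21.4, 110.2]
tcp_rot: [2.567, -0.257, 1.66]
contact_force: [-0.2, 0.4, -0.6]
opening: 0.704
grasp_force: 0.0
```

```bash
python3 log.py; python3 - <<'E'
from fk import *
for u in(40,0):print(u,*go(*grasp(3,u,.3)))
E
```

```text
[-0.235  0.202  2.441  1.581  0.385 -1.73 ] [470.201  21.362 110.196] [ 2.567 -0.257  1.66 ]
40 [-0.064 -0.108  0.024] [ 0.021 -0.053  0.035]
0 [-0.305 -0.11   0.787] [ 0.021 -0.053  0.035]
```

{"method": "drive_tool", "body": {
  "plan": [
    {"x":-0.1,"y":-0.1,"z":0.2,"ax":0.02,"ay":-0.05,"az":0.03,"hand":60},
    {"x":-0.2,"y":-0.1,"z":0.5,"ax":0.02,"ay":-0.05,"az":0.03,"hand":60},
    {"x":-0.3,"y":-0.11,"z":0.79,"ax":0.02,"ay":-0.05,"az":0.03,"hand":60},
    {"x":-0.3,"y":-0.11,"z":0.79,"ax":0.02,"ay":-0.05,"az":0.03,"hand":60},
    {"x":-0.3,"y":-0.11,"z":0.79,"ax":0.02,"ay":-0.05,"az":0.03,"hand":60}
  ]
}}

```text
clock: 7.35
eef_pos: [488.0, 16.8, 73.3]
tcp_rot: [2.566, -0.253, 1.655]
contact_force: [-0.6, -0.3, 0.2]
opening: 0.706
grasp_force: 0.0
```

```bash
python3 st.py; python3 - <<'E'
from fk import *
print(*go(*grasp(3,0,.3)))
E
```

```text
tool-frame force [-0.196 -0.386 -0.578] torque [-0.175  0.288 -0.007] grip 0.0 60.301326447606684 t 7.35
rel top2: y,x,depth [-84.827   1.506  36.966]
[ 0.002 -0.03   0.025] [0.042 0.007 0.018]
```

{"method": "drive_tool", "body": {
  "plan": [
    {"x":0,"y":-0.03,"z":0.02,"ax":0.04,"ay":0,"az":0,"hand":20},
    {"x":0,"y":-0.03,"z":0.02,"ax":0.04,"ay":0,"az":0,"hand":20},
    {"x":0,"y":-0.03,"z":0.02,"ax":0.04,"ay":0,"az":0,"hand":20},
    {"x":0,"y":-0.03,"z":0.02,"ax":0.04,"ay":0,"az":0,"hand":20},
    {"x":0,"y":-0.03,"z":0.02,"ax":0.04,"ay":0,"az":0,"hand":20},
    {"x":0,"y":-0.03,"z":0.02,"ax":0.04,"ay":0,"az":0,"hand":20}
  ],
  "grip_force": 40
}}

```text
clock: 7.95
eef_pos: [487.9, 16.9, 71.7]
tcp_rot: [2.569, -0.253, 1.655]
contact_force: [-4.2, -2.5, 12.7]
opening: 0.396
grasp_force: 40.2
```

```bash
python3 st.py; python3 - <<'E'
from fk import *
for u in(0,30,70):print(u,*go(*grasp(3,u,.3)))
E
```

```text
tool-frame force [  1.088   3.293 -13.145] torque [ 0.021 -0.147 -0.035] grip 40.20375072956085 33.78860873780976 t 7.95
rel top2: y,x,depth [-84.803   0.549  38.248]
0 [ 0.009 -0.011  0.001] [0.018 0.01  0.016]
30 [ 0.185 -0.01  -0.573] [0.018 0.01  0.016]
70 [ 0.421 -0.008 -1.337] [0.018 0.01  0.016]
```

{"method": "drive_tool", "body": {
  "plan": [
    {"x":0.06,"y":0,"z":-0.2,"ax":0,"ay":0,"az":0,"hand":20},
    {"x":0.15,"y":0,"z":-0.5,"ax":0,"ay":0,"az":0,"hand":20},
    {"x":0.24,"y":0,"z":-0.8,"ax":0,"ay":0,"az":0,"hand":20},
    {"x":0.33,"y":0,"z":-1.1,"ax":0,"ay":0,"az":0,"hand":20},
    {"x":0.42,"y":0,"z":-1.34,"ax":0,"ay":0,"az":0,"hand":20},
    {"x":0.42,"y":0,"z":-1.34,"ax":0,"ay":0,"az":0,"hand":20},
    {"x":0.42,"y":0,"z":-1.34,"ax":0,"ay":0,"az":0,"hand":20},
    {"x":0.42,"y":0,"z":-1.34,"ax":0,"ay":0,"az":0,"hand":20}
  ]
}}

```text
clock: 8.75
eef_pos: [450.8, 19.9, 129.7]
tcp_rot: [2.572, -0.252, 1.654]
contact_force: [0.2, -0.3, -2.2]
opening: 0.393
grasp_force: 42.2
```

{"method": "drive_tool", "body": {
  "plan": [
    {"x":0,"y":0,"z":0,"ax":0,"ay":0,"az":0,"hand":20},
    {"x":0,"y":0,"z":0,"ax":0,"ay":0,"az":0,"hand":20},
    {"x":0,"y":0,"z":0,"ax":0,"ay":0,"az":0,"hand":20}
  ]
}}

```text
clock: 9.05
eef_pos: [450.7, 20.0, 129.7]
tcp_rot: [2.573, -0.253, 1.654]
contact_force: [-0.3, -0.2, -3.1]
opening: 0.392
grasp_force: 42.2
```

```bash
python3 st.py; python3 - <<'E'
from fk import *
import time
s=monitor.sense();print(s["contact_force"],s["wrist_torque"],abs(s["qvel"]).max())
for k in range(4):
    imaging.grab_frame("side");print(monitor.sense()["contact_force"])
for u in(70,0):print(u,*go(*grasp(3,u,.3)))
E
```

```text
tool-frame force [-0.921 -1.885  2.342] torque [-0.225  0.512 -0.043] grip 42.1504944562912 33.48856323686517 t 9.05
rel top2: y,x,depth [-84.578  -0.914 -30.662]
[-0.313 -0.171 -3.124] [-0.225  0.512 -0.043] 0.00540380237499694
[ 0.437  0.316 -2.41 ]
[-0.283  0.517 -2.547]
[-0.348 -0.358 -3.757]
[ 0.434  0.087 -2.758]
70 [ 0.01   0.014 -0.017] [-0.009  0.018  0.013]
0 [-0.401  0.015  1.321] [-0.009  0.018  0.013]
```

Carton 3 weighs about 2.9 N (290 g), so it is full and goes back in.

{"method": "drive_tool", "body": {
  "plan": [
    {"x":-0.09,"y":0.01,"z":0.3,"ax":0,"ay":0,"az":0,"hand":20},
    {"x":-0.18,"y":0.01,"z":0.6,"ax":0,"ay":0,"az":0,"hand":20},
    {"x":-0.27,"y":0.01,"z":0.9,"ax":0,"ay":0,"az":0,"hand":20},
    {"x":-0.33,"y":0.01,"z":1.1,"ax":0,"ay":0,"az":0,"hand":20},
    {"x":-0.37,"y":0.01,"z":1.22,"ax":0,"ay":0,"az":0,"hand":20},
    {"x":-0.4,"y":0.01,"z":1.32,"ax":0,"ay":0,"az":0,"hand":20},
    {"x":-0.4,"y":0.01,"z":1.34,"ax":0,"ay":0,"az":0,"hand":20},
    {"x":-0.4,"y":0.01,"z":1.34,"ax":0,"ay":0,"az":0,"hand":20}
  ]
}}

```text
clock: 10.05
eef_pos: [488.4, 17.3, 71.3]
tcp_rot: [2.57, -0.252, 1.654]
contact_force: [-3.3, -3.7, 8.0]
opening: 0.391
grasp_force: 43.6
```

```bash
python3 st.py
```

```text
tool-frame force [-1.336  1.66  -9.214] torque [-0.149  0.08  -0.181] grip 43.60792279243469 33.42077868827011 t 10.05
rel top2: y,x,depth [-84.361   0.809  38.796]
```

{"method": "drive_tool", "body": {
  "plan": [
    {"x":0,"y":0,"z":0,"ax":0,"ay":0,"az":0,"hand":60},
    {"x":0,"y":0,"z":0,"ax":0,"ay":0,"az":0,"hand":60},
    {"x":0,"y":0,"z":0,"ax":0,"ay":0,"az":0,"hand":60},
    {"x":0.09,"y":0,"z":-0.3,"ax":0,"ay":0,"az":0,"hand":60},
    {"x":0.21,"y":0,"z":-0.7,"ax":0,"ay":0,"az":0,"hand":60},
    {"x":0.36,"y":0,"z":-1.2,"ax":0,"ay":0,"az":0,"hand":60},
    {"x":0.48,"y":0,"z":-1.6,"ax":0,"ay":0,"az":0,"hand":60},
    {"x":0.48,"y":0,"z":-1.6,"ax":0,"ay":0,"az":0,"hand":60}
  ]
}}

```text
clock: 10.85
eef_pos: [444.0, 20.5, 143.7]
tcp_rot: [2.569, -0.251, 1.656]
contact_force: [0.7, 0.8, -1.2]
opening: 0.705
grasp_force: 0.0
```

```bash
python3 st.py; python3 - <<'E'
from fk import *
for u in(70,40,0):print(u,*go(*grasp(2,u,.42)))
c=imaging.camera_info("wrist");f=imaging.grab_frame("wrist")[:,:,::-1].copy()
cx=T.apply([0,1,0])
for i in(1,2,3):
  q=[]
  for a,b in((-17,-40),(-17,40),(17,40),(17,-40)):
    k=c["mtx"]@(c["R"]@(top(i)+a*cx+b*cy)+c["t"]);q.append(k[:2]/k[2])
  cv2.polylines(f,[np.int32(q)],True,(0,0,255),1)
cv2.imwrite("pics/w5.png",f)
E
```

```text
tool-frame force [ 0.457 -0.058  1.555] torque [-0.047  0.28  -0.004] grip 0.0 60.19227415098674 t 10.85
rel top2: y,x,depth [-84.596   0.62  -46.146]
70 [ 1.686 -0.008  0.8  ] [0.016 1.167 0.032]
40 [ 1.51  -0.01   1.374] [0.016 1.167 0.032]
0 [ 1.276 -0.012  2.138] [0.016 1.167 0.032]
```

View pics/w5.png

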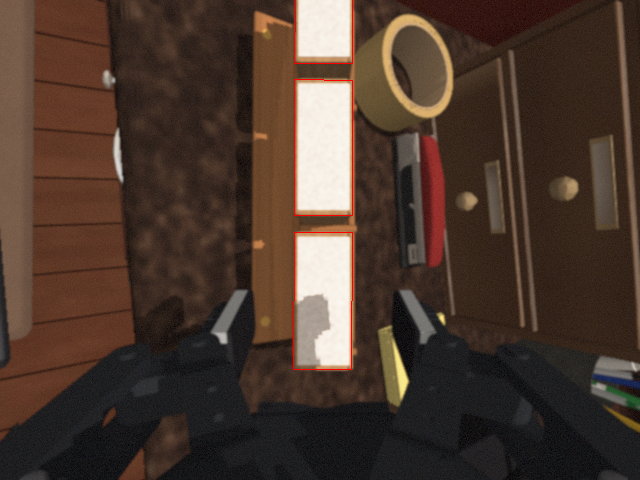

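Carton 3 is back home, with its outline matching again. Next is carton 2.

{"method": "drive_tool", "body": {
  "plan": [
    {"x":0.7,"y":0,"z":-0.1,"ax":0,"ay":0.5,"az":0,"hand":60},
    {"x":1.4,"y":0,"z":0.2,"ax":0,"ay":1.0,"az":0,"hand":60},
    {"x":1.69,"y":0,"z":0.8,"ax":0,"ay":1.17,"az":0,"hand":60},
    {"x":1.69,"y":0,"z":0.8,"ax":0,"ay":1.17,"az":0,"hand":60},
    {"x":1.69,"y":0,"z":0.8,"ax":0,"ay":1.17,"az":0,"hand":60}
  ]
}}

```text
clock: 11.4
eef_pos: [457.6, 112.6, 128.8]
tcp_rot: [2.554, -0.355, 1.725]
contact_force: [-0.8, -0.1, 0.4]
opening: 0.705
grasp_force: 0.0
```

```bash
python3 log.py; python3 - <<'E'
from fk import *
for u in(40,0):print(u,*go(*grasp(2,u,.42)))
E
```

```text
[-0.056  0.162  2.462  1.651  0.411 -1.642] [457.579 112.592 128.788] [ 2.554 -0.355  1.725]
40 [-0.234  0.035  0.496] [-0.043 -0.009  0.011]
0 [-0.561  0.037  1.226] [-0.043 -0.009  0.011]
```

{"method": "drive_tool", "body": {
  "plan": [
    {"x":-0.18,"y":0.035,"z":0.4,"ax":-0.04,"ay":0,"az":0,"hand":60},
    {"x":-0.35,"y":0.035,"z":0.8,"ax":-0.04,"ay":0,"az":0,"hand":60},
    {"x":-0.56,"y":0.037,"z":1.23,"ax":-0.04,"ay":0,"az":0,"hand":60},
    {"x":-0.56,"y":0.037,"z":1.23,"ax":-0.04,"ay":0,"az":0,"hand":60},
    {"x":-0.56,"y":0.037,"z":1.23,"ax":-0.04,"ay":0,"az":0,"hand":60}
  ]
}}

```text
clock: 11.9
eef_pos: [494.2, 108.6, 73.6]
tcp_rot: [2.548, -0.355, 1.724]
contact_force: [0.5, 0.6, -0.0]
opening: 0.697
grasp_force: 0.0
```

```bash
python3 st.py; python3 - <<'E'
from fk import *
print(*go(*grasp(2,0,.42)))
E
```

```text
tool-frame force [0.516 0.344 0.497] torque [-0.117  0.272 -0.034] grip 0.0 59.50293721285953 t 11.9
rel top2: y,x,depth [ 7.087  0.884 36.195]
[ 0.003 -0.018  0.026] [ 0.018 -0.005  0.003]
```

{"method": "drive_tool", "body": {
  "plan": [
    {"x":0,"y":-0.02,"z":0.02,"ax":0.02,"ay":0,"az":0,"hand":20},
    {"x":0,"y":-0.02,"z":0.02,"ax":0.02,"ay":0,"az":0,"hand":20},
    {"x":0,"y":-0.02,"z":0.02,"ax":0.02,"ay":0,"az":0,"hand":20},
    {"x":0,"y":-0.02,"z":0.02,"ax":0.02,"ay":0,"az":0,"hand":20},
    {"x":0,"y":-0.02,"z":0.02,"ax":0.02,"ay":0,"az":0,"hand":20},
    {"x":0,"y":-0.02,"z":0.02,"ax":0.02,"ay":0,"az":0,"hand":20}
  ],
  "grip_force": 40
}}

```text
clock: 12.5
eef_pos: [494.2, 109.3, 73.4]
tcp_rot: [2.547, -0.355, 1.725]
contact_force: [-5.9, -3.9, 8.0]
opening: 0.393
grasp_force: 40.8
```

```bash
python3 st.py; python3 - <<'E'
from fk import *
for u in(0,70):print(u,*go(*grasp(2,u,.42)))
E
```

```text
tool-frame force [ -0.008  -0.503 -10.672] torque [-0.139  0.253  0.028] grip 40.846951603889465 33.57467227075513 t 12.5
rel top2: y,x,depth [ 7.853  0.766 36.333]
0 [-0.01  -0.015  0.018] [ 0.022 -0.007  0.017]
70 [ 0.562 -0.011 -1.26 ] [ 0.022 -0.007  0.017]
```

{"method": "drive_tool", "body": {
  "plan": [
    {"x":0.09,"y":0,"z":-0.2,"ax":0,"ay":0,"az":0,"hand":20},
    {"x":0.22,"y":0,"z":-0.5,"ax":0,"ay":0,"az":0,"hand":20},
    {"x":0.36,"y":0,"z":-0.8,"ax":0,"ay":0,"az":0,"hand":20},
    {"x":0.49,"y":0,"z":-1.1,"ax":0,"ay":0,"az":0,"hand":20},
    {"x":0.56,"y":0,"z":-1.26,"ax":0,"ay":0,"az":0,"hand":20},
    {"x":0.56,"y":0,"z":-1.26,"ax":0,"ay":0,"az":0,"hand":20},
    {"x":0.56,"y":0,"z":-1.26,"ax":0,"ay":0,"az":0,"hand":20},
    {"x":0.56,"y":0,"z":-1.26,"ax":0,"ay":0,"az":0,"hand":20}
  ]
}}

```text
clock: 13.3
eef_pos: [458.6, 111.9, 131.0]
tcp_rot: [2.549, -0.355, 1.725]
contact_force: [-1.6, -0.2, -0.6]
opening: 0.393
grasp_force: 40.7
```

```bash
python3 st.py; python3 - <<'E'
from fk import *
for k in range(6):
    imaging.grab_frame("side");print(monitor.sense()["contact_force"])
for u in(70,0):print(u,*go(*grasp(2,u,.42)))
print(monitor.sense()["qpos"])
E
```

```text
tool-frame force [-0.2   -1.644 -0.395] torque [-0.238  0.324 -0.021] grip 40.736260414123535 33.589161486747166 t 13.3
rel top2: y,x,depth [  7.712   0.468 -31.442]
[-0.48   0.415 -0.643]
[-0.104 -0.043 -1.195]
[ 0.371 -0.586 -1.321]
[ 0.728 -0.424 -1.361]
[ 0.416  0.244 -1.079]
[ 0.154 -0.56  -1.44 ]
70 [ 0.011 -0.004 -0.024] [ 0.005 -0.006  0.009]
0 [-0.56  -0.005  1.254] [ 0.005 -0.006  0.009]
[-0.058  0.158  2.462  1.653  0.412 -1.643]
```

Carton 2 reads roughly 1.1 N, likely empty, but I lift it higher and average more readings.

{"method": "drive_tool", "body": {
  "plan": [
    {"x":0.2,"y":0,"z":-0.4,"ax":0,"ay":0,"az":0,"hand":20},
    {"x":0.4,"y":0,"z":-0.9,"ax":0,"ay":0,"az":0,"hand":20},
    {"x":0.6,"y":0,"z":-1.35,"ax":0,"ay":0,"az":0,"hand":20},
    {"x":0.6,"y":0,"z":-1.35,"ax":0,"ay":0,"az":0,"hand":20},
    {"x":0.6,"y":0,"z":-1.35,"ax":0,"ay":0,"az":0,"hand":20},
    {"x":0.6,"y":0,"z":-1.35,"ax":0,"ay":0,"az":0,"hand":20},
    {"x":0.6,"y":0,"z":-1.35,"ax":0,"ay":0,"az":0,"hand":20}
  ]
}}

```text
clock: 14.3
eef_pos: [419.8, 114.8, 193.1]
tcp_rot: [2.55, -0.355, 1.724]
contact_force: [0.5, 0.1, -0.8]
opening: 0.393
grasp_force: 40.7
```

```bash
python3 st.py; python3 - <<'E'
from fk import *
a=[]
for k in range(16):
    imaging.grab_frame("side");a.append(monitor.sense()["contact_force"])
print(np.mean(a,0),np.std(a,0))
print(*log if 0 else monitor.sense()["qpos"])
E
```

```text
tool-frame force [-0.31  -0.058  0.9  ] torque [-0.205  0.299  0.041] grip 40.68614959716797 33.60282751705184 t 14.3
rel top2: y,x,depth [   7.562   -0.246 -104.627]
[ 0.09  -0.308 -0.523] [0.333 0.399 0.691]
-0.05563113699797313 -0.09042478793863085 2.4740199475395426 1.144042486959428 0.452607575477364 -1.0836754144373617
```

The average is 0.5 N, so carton 2 is the empty one. I carry it to the tray and set it down upright.

```bash
cat >> fk.py <<'E'
def drop(h,yaw=-.11,phi=.42,xy=(483,-259)):
    R=toolR(yaw,0)*Rn.from_euler('y',phi)
    return np.array([xy[0],xy[1],85.+h])+19*R.apply([0,0,1]),R
E
python3 - <<'E'
from fk import *
P=fit();q0=monitor.sense()["qpos"];p0,R0=pose(monitor.sense())
from scipy.spatial.transform import Slerp
for yaw in(-.11,-.5):
  p1,R1=drop(120,yaw);S=Slerp([0,1],Rn.concatenate([R0,R1]));q=q0
  for t in np.linspace(0,1,6):
    q,e=track(q,p0+(p1-p0)*t,S(t),P);print(q,round(e,4))
  q,e=track(q,*drop(0,yaw),P);print("low",q,e)
  print(*go(p1,R1))
E
```

```text
[-0.052 -0.09   2.474  1.145  0.45  -1.082] 0.0
[-0.297 -0.022  2.364  0.896  0.667 -0.996] 0.0
[-0.458  0.072  2.23   0.722  0.834 -0.934] 0.0
[-0.566  0.177  2.078  0.581  0.98  -0.869] 0.0
[-0.641  0.289  1.912  0.464  1.12  -0.804] 0.0
[-0.695  0.407  1.731  0.364  1.265 -0.742] 0.0
low [-0.695  0.566  1.796  0.401  1.057 -0.833] 8.29913915367797e-14
[-7.013  1.492 -1.961] [ 4.681 -0.091  2.437]
[-0.052 -0.09   2.474  1.145  0.45  -1.082] 0.0
[-0.285 -0.037  2.387  0.934  0.623 -0.951] 0.0
[-0.453  0.041  2.275  0.781  0.759 -0.838] 0.0
[-0.574  0.133  2.145  0.654  0.878 -0.718] 0.0
[-0.663  0.233  1.998  0.548  0.993 -0.592] 0.0
[-0.73   0.34   1.835  0.458  1.113 -0.466] 0.0
low [-0.73   0.513  1.902  0.531  0.901 -0.601] 1.358586132482742e-11
[-7.038  1.542 -1.938] [ 3.129 -1.119  5.717]
```

{"method": "drive_tool", "body": {
  "plan": [
    {"x":-0.7,"y":0.15,"z":-0.2,"ax":0.45,"ay":0,"az":0.25,"hand":20},
    {"x":-1.4,"y":0.3,"z":-0.4,"ax":0.9,"ay":0,"az":0.5,"hand":20},
    {"x":-2.2,"y":0.45,"z":-0.6,"ax":1.4,"ay":0,"az":0.75,"hand":20},
    {"x":-3.0,"y":0.65,"z":-0.85,"ax":2.0,"ay":0,"az":1.0,"hand":20},
    {"x":-3.8,"y":0.8,"z":-1.05,"ax":2.5,"ay":0,"az":1.3,"hand":20},
    {"x":-4.6,"y":1.0,"z":-1.3,"ax":3.0,"ay":0,"az":1.6,"hand":20},
    {"x":-5.4,"y":1.15,"z":-1.5,"ax":3.6,"ay":0,"az":1.9,"hand":20},
    {"x":-6.2,"y":1.3,"z":-1.75,"ax":4.1,"ay":-0.1,"az":2.15,"hand":20}
  ]
}}

```text
clock: 15.9
eef_pos: [475.3, -211.4, 188.2]
tcp_rot: [3.071, -0.418, 1.491]
contact_force: [1.5, -0.3, -0.2]
opening: 0.388
grasp_force: 40.7
```

```bash
python3 st.py; python3 - <<'E'
from fk import *
print(*go(*drop(120)))
E
```

```text
tool-frame force [-0.279  1.526  0.187] torque [-0.282 -0.038 -0.004] grip 40.73610484600067 33.16573712527997 t 15.9
rel top2: y,x,depth [-313.371   65.727  -58.437]
[-0.718  0.255 -0.291] [0.561 0.007 0.26 ]
```

{"method": "drive_tool", "body": {
  "plan": [
    {"x":-0.4,"y":0.15,"z":-0.15,"ax":0.3,"ay":0,"az":0.15,"hand":20},
    {"x":-0.72,"y":0.25,"z":-0.29,"ax":0.56,"ay":0,"az":0.26,"hand":20},
    {"x":-0.72,"y":0.25,"z":-0.29,"ax":0.56,"ay":0,"az":0.26,"hand":20},
    {"x":-0.72,"y":0.25,"z":-0.29,"ax":0.56,"ay":0,"az":0.26,"hand":20},
    {"x":-0.72,"y":0.25,"z":-0.29,"ax":0.56,"ay":0,"az":0.26,"hand":20}
  ]
}}

```text
clock: 16.4
eef_pos: [482.9, -248.0, 187.8]
tcp_rot: [3.139, -0.42, 1.464]
contact_force: [0.0, 0.1, -0.5]
opening: 0.394
grasp_force: 40.8
```

```bash
python3 st.py; python3 - <<'E'
from fk import *
s=monitor.sense();print(s["eef_pos"]);print(*go(*drop(120)));print(*go(*drop(2)))
f=imaging.grab_frame("scene")[:,:,::-1];cv2.imwrite("pics/s6.png",cv2.resize(f[100:320,230:500],None,fx=2.9,fy=2.7))
E
```

```text
tool-frame force [-0.134  0.021  0.448] torque [-0.265  0.048 -0.038] grip 40.81458270549774 33.64115859979215 t 16.4
rel top2: y,x,depth [-349.232   74.396  -52.636]
[ 482.941 -247.959  187.759]
[-0.06   0.025 -0.024] [ 0.018 -0.003  0.024]
[-1.023  0.019  2.13 ] [ 0.018 -0.003  0.024]
```

View pics/s6.png

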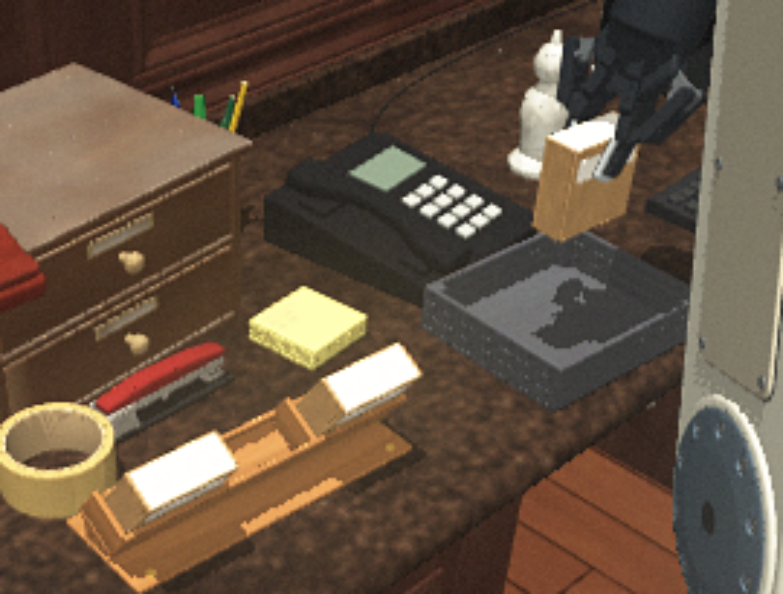

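The carton hangs upright over the tray, with its shadow at (575,315) inside the tray. The other two cartons, at (180,470) and (370,380), look home. Lowering now.

{"method": "drive_tool", "body": {
  "plan": [
    {"x":-0.2,"y":0.02,"z":0.4,"ax":0,"ay":0,"az":0,"hand":20},
    {"x":-0.4,"y":0.02,"z":0.85,"ax":0,"ay":0,"az":0,"hand":20},
    {"x":-0.6,"y":0.02,"z":1.25,"ax":0,"ay":0,"az":0,"hand":20},
    {"x":-0.75,"y":0.02,"z":1.55,"ax":0,"ay":0,"az":0,"hand":20},
    {"x":-0.88,"y":0.02,"z":1.8,"ax":0,"ay":0,"az":0,"hand":20},
    {"x":-0.97,"y":0.02,"z":2.0,"ax":0,"ay":0,"az":0,"hand":20},
    {"x":-0.99,"y":0.02,"z":2.05,"ax":0,"ay":0,"az":0,"hand":20},
    {"x":-0.99,"y":0.02,"z":2.05,"ax":0,"ay":0,"az":0,"hand":20}
  ]
}}

```text
clock: 17.25
eef_pos: [484.5, -252.6, 74.1]
tcp_rot: [3.138, -0.42, 1.463]
contact_force: [0.7, 0.2, -0.5]
opening: 0.396
grasp_force: 40.9
```

```bash
python3 st.py
```

```text
tool-frame force [-0.003  0.694  0.565] torque [-0.258  0.036 -0.039] grip 40.9029757976532 33.77745596752746 t 17.25
rel top2: y,x,depth [-353.693   16.599   45.265]
```

{"method": "drive_tool", "body": {
  "plan": [
    {"x":-0.033,"y":0,"z":0.075,"ax":0,"ay":0,"az":0,"hand":20},
    {"x":-0.065,"y":0,"z":0.15,"ax":0,"ay":0,"az":0,"hand":20},
    {"x":-0.065,"y":0,"z":0.15,"ax":0,"ay":0,"az":0,"hand":20}
  ]
}}

```text
clock: 17.55
eef_pos: [484.4, -252.4, 65.8]
tcp_rot: [3.138, -0.42, 1.463]
contact_force: [0.9, 0.9, -0.6]
opening: 0.393
grasp_force: 40.9
```

{"method": "drive_tool", "body": {
  "plan": [
    {"x":-0.02,"y":0,"z":0.04,"ax":0,"ay":0,"az":0,"hand":20},
    {"x":-0.02,"y":0,"z":0.04,"ax":0,"ay":0,"az":0,"hand":20}
  ]
}}

```text
clock: 17.75
eef_pos: [484.5, -252.6, 63.6]
tcp_rot: [3.138, -0.42, 1.463]
contact_force: [-0.3, -0.7, -0.8]
opening: 0.389
grasp_force: 40.9
```

{"method": "drive_tool", "body": {
  "plan": [
    {"x":0,"y":0,"z":0,"ax":0,"ay":0,"az":0,"hand":65},
    {"x":0,"y":0,"z":0,"ax":0,"ay":0,"az":0,"hand":65},
    {"x":0,"y":0,"z":0,"ax":0,"ay":0,"az":0,"hand":65},
    {"x":0,"y":0,"z":0,"ax":0,"ay":0,"az":0,"hand":65},
    {"x":0.2,"y":0,"z":-0.5,"ax":0,"ay":0,"az":0,"hand":65},
    {"x":0.6,"y":0,"z":-1.3,"ax":0,"ay":0,"az":0,"hand":65},
    {"x":0.9,"y":0,"z":-2.0,"ax":0,"ay":0,"az":0,"hand":65},
    {"x":1.3,"y":0,"z":-3.0,"ax":0,"ay":0,"az":0,"hand":65}
  ]
}}

```text
clock: 18.55
eef_pos: [483.0, -253.5, 223.9]
tcp_rot: [3.141, -0.421, 1.462]
contact_force: [-0.1, -1.0, 0.1]
opening: 0.762
grasp_force: 0.0
```

{"method": "drive_tool", "body": {
  "plan": [
    {"x":0.1,"y":0,"z":-0.3,"ax":0,"ay":0,"az":0,"hand":65},
    {"x":0.2,"y":0,"z":-0.6,"ax":0,"ay":0,"az":0,"hand":65},
    {"x":0.2,"y":0,"z":-0.6,"ax":0,"ay":0,"az":0,"hand":65}
  ]
}}

```text
clock: 18.85
eef_pos: [483.9, -257.8, 256.1]
tcp_rot: [3.136, -0.418, 1.464]
contact_force: [0.2, -0.2, -1.4]
opening: 0.761
grasp_force: 0.0
```

```bash
python3 st.py; python3 - <<'E'
from fk import *
f=imaging.grab_frame("scene")[:,:,::-1];cv2.imwrite("pics/s7.png",cv2.resize(f[130:400,150:500],None,fx=2.2,fy=2.2))
E
```

```text
tool-frame force [-0.755  0.232  1.198] torque [-0.247  0.003 -0.051] grip 0.0 65.00926877948804 t 18.85
rel top2: y,x,depth [-358.923  111.549 -110.   ]
```

View pics/s7.png

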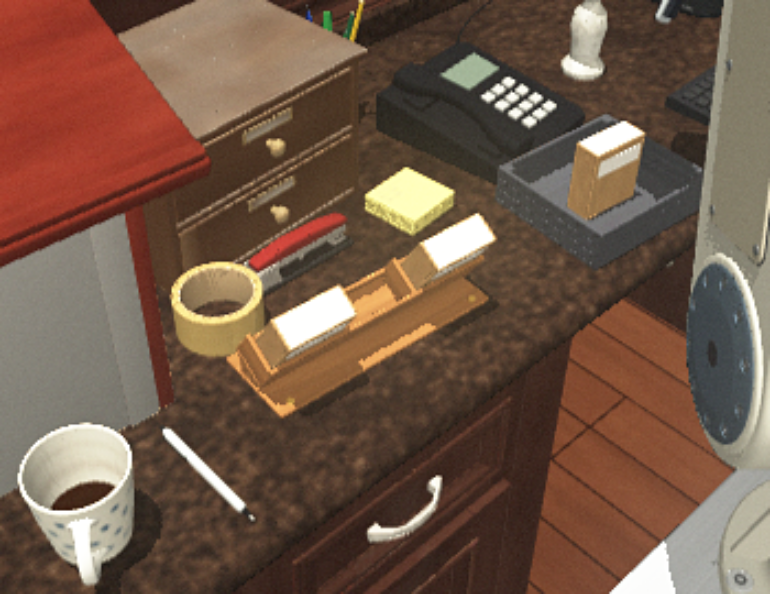

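The empty carton stands upright in the tray at (607,175). Cartons 1 and 3 are home at (312,320) and (452,248), nothing else has moved, and the arm is clear.

```bash
python3 -c "
from rig import r
print(r.sign_off())"
```

```text
the job is handed in; nothing more can be done
None
```

Carton 2 was the empty one (about 0.5 N when lifted, against about 2.9 N for carton 3) and now stands in the waste tray; carton 3 was weighed and put back home in its pocket, carton 1 was never lifted, and the job was handed in at about 19 s.

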